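# Hand over the pump's steel ball in its pan, handle first

## Task

The steel ball of the pallet-truck pump lies loose in the shallow parts pan, whose long handle points to the left: take the pan by its short lug, lift it straight up clear of the bench, then carry it over the middle of the rubber mat, and in the air give it a quarter turn so that the long handle points straight across the bench to the far side, where I am standing. Keep the pan level and the ball in the middle all the way, and leave the roller, wrench and jar where they are. Finish while holding it out to me, level and still, about a hand's breadth above the mat, with the long handle free for me to take: do not put the pan down or let go of it.

Things in the scene. Friction and masses are not known exactly. Their poses are not given: they have to be found in the camera images.
- pan: shallow round pressed-aluminium pan on the bench, 189 mm across, 39 mm high, 0.22 kg with handle; inside dished to about 220 mm radius, lowest in the middle, 5 mm above the underside. Origin: centre of underside; z up, x along the long handle (points left, world +y, within 25 degrees at the start); lug on the -x side
- pan_handle: long handle fixed to the pan (steel neck, turned wooden grip), a bar up to 24 mm thick along pan +x from the rim to 238 mm from the pan's centre, 23 to 58 mm above the pan's underside. Part of the pan: same origin and axes as pan
- pan_lug (a point): middle of the short lug on the rim facing away from the long handle, at pan (-115, 0, 28) mm, axes as the pan's. Flat-sided block 20 mm wide (pan y), 20 mm tall (18 to 38 mm above the underside), pan x -95 to -140 mm. Grip it across its width from above, firmly (some 80 N): the load hangs 0.12 m out from it
- pan_handle_end (a point): tip of the long handle, at pan (238, 0, 46) mm
- ball: bare steel ball, 25 mm in diameter, 64 g, loose in the hollow of the pan; it rolls easily. Its origin turns with it: use ball_center
- ball_center (a point): centre of the ball; 17.5 mm above the pan's underside when the ball lies in the middle
- mat: flat black rubber mat fixed on the bench in front of the robot, 260 mm (x, away from the robot) by 300 mm (y), 3 mm thick; origin: centre of its underside; axes parallel to the world's
- mat_far (a point): middle of the mat's far edge (mat +130 mm in x), the side where the fitter stands
- pump: hydraulic pump of a pallet truck standing on the bench to the right of the mat (-y), fixed: cast base 200 by 120 mm, grey upright cylinder 84 mm thick with a steel ram on top, 246 mm high in all; origin: centre of its underside
- roller: bystander: grey pallet-truck load roller standing on end, 80 mm across, 70 mm high; origin: centre of its underside
- wrench: bystander: steel wrench 190 mm long lying flat on the bench; origin: centre of its underside
- jar: bystander: closed amber glass jar with a steel cap, 72 mm across, 100 mm high; origin: centre of its underside

How it is judged:
By the outcome, as a careful person would: the job done as asked, in the order asked, and still so for the second after the job is handed in, while the arm keeps its last pose, push and grip.
It also fails if it takes over 43 s, if anything falls off the work surface, if the arm or the gripper's body presses on something with over 40 N, if the wrist force passes 120 N, or if a joint passes its speed limit or range.

## Robot

A 6-joint arm with a two-finger parallel gripper is mounted at the origin on the work surface. World frame = base frame: x ahead of the robot, y to its left, z up, the work surface at z = 0. Lengths are in mm, angles in rad, forces in N, time in s.
With the tool pointing down it reaches from about 300 to 775 mm from the base axis. Payload 14.6 kg.
Tool frame: the origin (TCP) lies at the very end of the fingers, on their centre line; the grasp point (between the pads) lies 19 mm behind it; z points along the fingers, y is the line along which they close (so a half turn about z gives the same grasp; the last joint's range is limited). The gripper opens to 94 mm and grips with 3 to 60 N. Pads are 16 mm wide; open, the fingers measure 119 mm over their backs; the gripper's body (75 mm by 177 mm) begins 78 mm behind the grasp point.
Start: joints at [1.048, 0.3, 1.521, -0, 1.321, -0.067], TCP at [242.095, 493.841, 205.446] pointing down, gripper open.
Joint ranges: [-3.03, 3.03], [-0.79, 2.21], [0.23, 2.52], [-1.04, 4.18], [0, 3.07], [-2.55, 2.55]. Speed limits (rad/s): [2.22, 2.22, 2.57, 3.14, 3.14, 3.14].

## Interface

Orientations are given as [roll, pitch, yaw] about the fixed x, y, z axes, in that order (R = Rz(yaw) Ry(pitch) Rx(roll)).
In Python, from cell import manip, optics gives the robot as it stands.
- The arm moves only by the shell command python3 -m crank 'ROWS' [FORCE]. ROWS is JSON, a list of rows, each a list of 7 numbers: the opening in per cent of the stroke, from 0 (shut) to 100 (fully open), then the shift along the tool's x, y, z in mm, then the turn, a rotation vector about the tool's x, y, z in rad. A call has 1 to 10 rows; each row is the pose to reach, as a shift and turn from the pose commanded when the call began, along the tool's axes at that moment; what a row does not reach only later rows make up. A row lasts 1/10 s, in which the tool goes at most 50 mm and 8.59 degrees, less where a joint would pass 70% of its speed; a pose out of reach is approached as far as the arm can. A call with a gripper value outside its range is refused whole. The fingers move at their own pace and stop on an object; FORCE is the grip in N (left out, the last holds). Time passes only in rows, so rows that repeat a pose let the fingers close. It gives the time, the measured TCP pose, the force, the opening and the grip force at its end, in the units of the state.
- manip.read_state(): the state, without advancing time (a new reading comes with each control period).
- optics.camera(name): name is "scene" or "top" or "wrist"; returns (picture, depth): 420x560x3 uint8, red, green, blue; 420x560 float32, mm along the optical axis (not along the pixel's ray), 0 where there is no reading.
- optics.calibration(name): a dict with "camera_matrix" (3x3 intrinsics, pixels), "R" (3x3) and "t" (3): a world point X has camera coordinates R X + t. Camera axes: x right, y down, z forward; pixel columns grow to the right and rows downward; lengths in mm; the calibration is good to about 2 mm. A picture is of the moment at which its call begins: read the wrist's pose just before it. calibration takes no time and is no camera call; for the wrist camera it gives the pose at the moment of the call.
- manip.sign_off(): hands the job in; it is judged then, once.
The state is a dict: "clock": time; "joints": joint angles; "qd": joint speeds; "effort": joint torques, N m; "eef_pos": TCP position; "eef_rot": TCP orientation; "wrist_force": force on the tool from outside, world axes, zero at the start; "moment": the same for the moment, N m; "finger_gap": finger opening in mm; "finger_force": force on a finger pad.
Only numpy, scipy, OpenCV 4.12 (cv2) and the standard library are available. Lean on these libraries where they do the work, as an engineer would, in place of code of your own. Each camera call takes 0.05 s, during which the arm holds its last target. There are 200 camera calls.

## Working session

There is one attempt and no reset: what is moved stays moved. The work goes in short steps, Python scripts to look and compute and a shell command to move; the robot and the scene stay as the last step left them, time stands still between calls to the robot, and variables do not carry over. Pictures are saved under pics/ and viewed, at most 10 in all, crops included, and the job is handed in when it is done.

```bash
mkdir -p pics; ls; cat > h.py <<'E'
import numpy as np, cv2
from cell import manip, optics
def ray(name,px,z,cal=None):
    c=cal or optics.calibration(name); K,R,t=[np.array(c[k],float) for k in("camera_matrix","R","t")]
    d=R.T@np.linalg.inv(K)@np.array([px[0],px[1],1.]); o=-R.T@t
    return o+d*(z-o[2])/d[2]
def world(name,depth,cal=None):
    c=cal or optics.calibration(name); K,R,t=[np.array(c[k],float) for k in("camera_matrix","R","t")]
    v,u=np.indices(depth.shape); p=np.stack([u,v,np.ones_like(u)],-1)@np.linalg.inv(K).T*depth[...,None]
    return (p-t)@R
def save(im,f): cv2.imwrite('pics/'+f,im[...,::-1])
E
python3 - <<'E'
from h import *
print(manip.read_state())
im,d=optics.camera("top"); save(im,"top0.png"); np.savez('top0.npz',im=im,d=d)
im2,d2=optics.camera("scene"); save(im2,"scene0.png")
E
```

```text
pics
{'clock': 0.0, 'joints': array([ 1.04842242e+00,  3.00481949e-01,  1.52157244e+00,  7.47274893e-06,
        1.32067759e+00, -6.65937303e-02]), 'qd': array([ 4.31098593e-04, -3.75451745e-05, -4.56161737e-04,  4.54843787e-04,
       -2.23708722e-03, -5.12177505e-04]), 'effort': array([-9.36757569e-04, -5.31808090e+01, -3.52743566e+01,  7.07876240e-02,
        2.44035391e-02, -1.32166692e-04]), 'eef_pos': array([241.96063565, 493.63572563, 204.88402861]), 'eef_rot': array([-3.14045634e+00, -8.30377545e-05,  2.68581058e+00]), 'wrist_force': array([0.01117262, 0.11182405, 0.34114037]), 'moment': array([ 0.05288076, -0.0031254 ,  0.04048725]), 'finger_force': 0.0, 'finger_gap': 93.80229264368532}
```

View pics/top0.png

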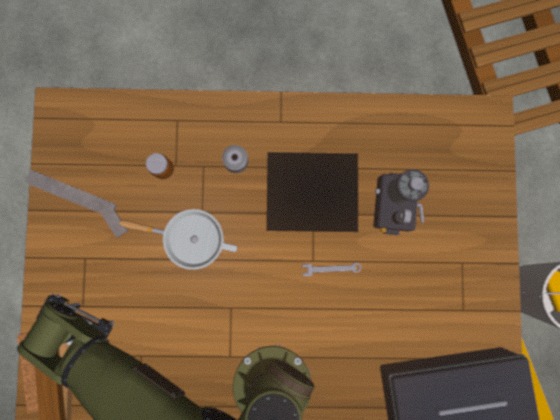

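View pics/scene0.png

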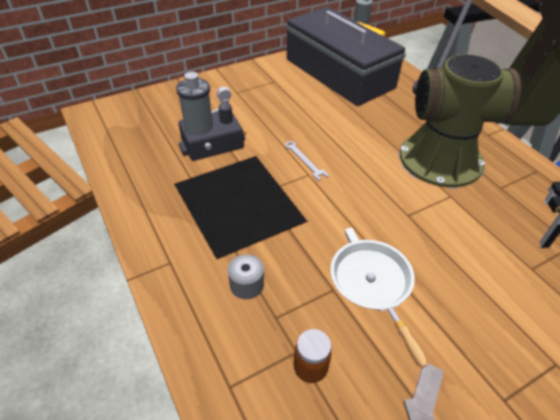

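The top view shows the pan centre near (193,240), the lug near (231,248), the grip near (135,226), and a grey bar near (75,200). The mat is near (312,192), the roller (235,158), the jar (157,164) and the wrench (332,269). The scene view agrees.

```bash
python3 - <<'E'
from h import *
z=np.load('top0.npz'); im,d=z['im'],z['d']; W=world('top',d)
for n,p in dict(pan=(193,240),lug=(231,248),grip=(140,227),bar1=(112,212),bar2=(80,200),bar3=(40,180),roller=(242,166),jar=(157,160),wr=(332,269),rampump=(412,182)).items(): print(n,W[p[1],p[0]].round())
# mat
m=(im.max(2)<25).astype(np.uint8); m[:,:255]=0;m[:,370:]=0;m[:140]=0;m[245:]=0
print('mat',[ray('top',p,3).round(1) for p in cv2.boxPoints(cv2.minAreaRect(np.argwhere(m)[:,::-1].astype(np.float32)))])
# pan rim via bright grey
hsv=cv2.cvtColor(im,cv2.COLOR_RGB2HSV); g=((hsv[...,1]<50)&(hsv[...,2]>110)).astype(np.uint8)
g[:200]=0;g[280:]=0;g[:,:150]=0;g[:,245:]=0
c=max(cv2.findContours(g,0,1)[0],key=cv2.contourArea)
body=cv2.morphologyEx(g,cv2.MORPH_CLOSE,np.ones((9,9))); body=cv2.morphologyEx(body,cv2.MORPH_OPEN,cv2.getStructuringElement(2,(25,25)))
b=max(cv2.findContours(body,0,1)[0],key=cv2.contourArea); (u,v),r=cv2.minEnclosingCircle(b)
print('circle',u,v,r,ray('top',(u,v),38).round(1))
pts=c[:,0]; w=np.array([ray('top',p,38) for p in pts]); cen=ray('top',(u,v),38)
far=w[np.linalg.norm(w-cen,axis=1)>112]; print('lug',far.mean(0).round(1),'ang',np.degrees(np.arctan2(*(cen-far.mean(0))[1::-1])))
y=((hsv[...,0]>10)&(hsv[...,1]>120)&(hsv[...,2]>170)).astype(np.uint8); y[:210]=0;y[245:]=0;y[:,:105]=0;y[:,168:]=0
q=np.argwhere(y)[:,::-1].mean(0); gw=ray('top',q,45); print('grip',q,gw.round(1),'ang',np.degrees(np.arctan2(*(gw-cen)[1::-1])))
E
```

```text
pan [455. 256.  28.]
lug [431. 134.  45.]
grip [493. 419.  48.]
bar1 [542. 521.  13.]
bar2 [579. 625.  12.]
bar3 [642. 755.  16.]
roller [688. 103.  64.]
jar [696. 360. 105.]
wr [ 367. -190.    4.]
rampump [ 618. -378.  245.]
mat [array([1252.5,  929.2,    3. ]), array([1252.5,  929.2,    3. ]), array([1252.5,  929.2,    3. ]), array([1252.5,  929.2,    3. ])]
circle 193.0 239.0 30.80594253540039 [457.6 254.3  38. ]
lug [451.9 225.   38. ] ang 78.89708755138598
grip [135.07258065 226.22580645] [495.4 435.8  45. ] ang 78.24202231191798
```

```bash
python3 -m crank '[[100,-327,-229,75,0,0,1.316],[100,-327,-229,75,0,0,1.316],[100,-327,-229,75,0,0,1.316],[100,-327,-229,75,0,0,1.316],[100,-327,-229,75,0,0,1.316],[100,-327,-229,75,0,0,1.316],[100,-327,-229,75,0,0,1.316],[100,-327,-229,75,0,0,1.316],[100,-327,-229,75,0,0,1.316],[100,-327,-229,75,0,0,1.316]]'
python3 - <<'E'
from h import *
z=np.load('top0.npz'); W=world('top',z['d']); im=z['im']
m=(im.max(2)<60)[150:236,255:368]; k=cv2.morphologyEx(m.astype(np.uint8),cv2.MORPH_OPEN,np.ones((9,9)))
a=np.argwhere(k); print(im[192,312],a.min(0),a.max(0)); lo,hi=a.min(0)+[150,255],a.max(0)+[151,256]
print('mat c',ray('top',((lo+hi)/2-.5)[::-1],3).round(1))
s=manip.read_state(); print(s['clock'],s['eef_pos'],s['eef_rot'])
im,d=optics.camera("wrist"); save(im,"w1.png"); np.savez('w1.npz',im=im,d=d,**{k:v for k,v in optics.calibration('wrist').items()})
E
```

```text
clock: 1.1
eef_pos: [435.1, 143.0, 129.9]
eef_rot: [-3.141, 0.0, 1.365]
wrist_force: [0.2, 0.4, 0.6]
finger_gap: 94.0
finger_force: 0.0
[43 35 28] [ 4 13] [ 80 101]
mat c [ 616.2 -124.2    3. ]
1.1 [435.14832254 142.9978864  129.9448091 ] [-3.14056080e+00  4.54390127e-04  1.36514763e+00]
```

View pics/w1.png

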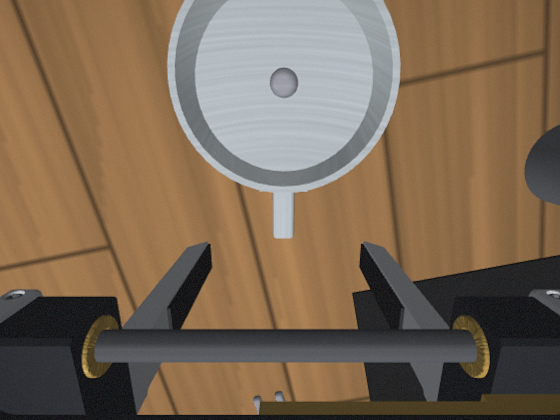

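The wrist view shows the lug at columns 274–293, rows 190–238, almost aligned with the tool, and the ball near (284,82) in the middle of the pan.

```bash
python3 - <<'E'
from h import *
z=np.load('w1.npz'); im,d=z['im'],z['d']; cal={k:z[k] for k in('camera_matrix','R','t')}
W=world('wrist',d,cal)
print('depth lug',W[215,284].round(1),W[230,284].round(1))
for n,p,h in [('lugend',(283.5,238),38),('lugL',(274,225),38),('lugR',(294,225),38),('lugin',(284,192),38)]: print(n,ray('wrist',p,h,cal).round(1))
# rim circle: outer points of pan at z 38 by mask
hsv=cv2.cvtColor(im,cv2.COLOR_RGB2HSV); g=((hsv[...,1]<60)&(hsv[...,2]>110)).astype(np.uint8); g[250:]=0
c=max(cv2.findContours(g,0,1)[0],key=cv2.contourArea)[:,0]; c=c[(c[:,1]>3)&(c[:,1]<186)]
w=np.array([ray('wrist',p,39,cal) for p in c])[:,:2]
s=np.linalg.lstsq(np.c_[2*w,np.ones(len(w))],(w**2).sum(1),rcond=None)[0]; ce=s[:2]; r=np.sqrt(s[2]+ce@ce)
print('pan c',ce.round(1),r.round(1),'std',np.std(np.linalg.norm(w-ce,axis=1)).round(2),'ball',ray('wrist',(284,82.5),17.5,cal).round(1))
tip=(ray('wrist',(274,225),38,cal)+ray('wrist',(294,225),38,cal))/2
dv=ce-tip[:2]; a=np.arctan2(dv[1],dv[0]); print('angle',a,np.degrees(a))
tgt=ce-112*np.array([np.cos(a),np.sin(a)]); print('tgt',tgt)
p=np.array([435.15,143.0]); y=1.365
e=tgt-p; print('tool dx,dy',e@[np.cos(y),np.sin(y)],e@[np.sin(y),-np.cos(y)],'turn z tool',y-a)
E
```

```text
depth lug [432.5 143.3  39.3] [429.5 128.8  39. ]
lugend [427.4 120.7  38. ]
lugL [421.3 135.2  38. ]
lugR [439.6 131.5  38. ]
lugin [436.7 164.2  38. ]
pan c [455. 257.] 94.6 std 0.24 ball [455.5 256.8  17.5]
angle 1.3745918806330963 78.75831331322706
tgt [433.17092583 147.10163695]
tool dx,dy 3.610669171620897 -2.7754690428895716 turn z tool -0.00959188063309635
```

```bash
python3 -m crank '[[100,3.6,-2.8,30,0,0,-0.01],[100,3.6,-2.8,65,0,0,-0.01],[100,3.6,-2.8,90,0,0,-0.01],[100,3.6,-2.8,108,0,0,-0.01],[100,3.6,-2.8,116,0,0,-0.01],[100,3.6,-2.8,120,0,0,-0.01],[70,3.6,-2.8,120,0,0,-0.01],[50,3.6,-2.8,120,0,0,-0.01],[35,3.6,-2.8,120,0,0,-0.01],[35,3.6,-2.8,120,0,0,-0.01]]' 60
python3 -m crank '[[28,0,0,0,0,0,0],[25,0,0,0,0,0,0],[22,0,0,0,0,0,0],[20,0,0,0,0,0,0],[10,0,0,0,0,0,0],[0,0,0,0,0,0,0],[0,0,0,0,0,0,0],[0,0,0,0,0,0,0],[0,0,0,0,0,0,0]]' 60
python3 - <<'E'
from h import *
s=manip.read_state(); print(s)
im,d=optics.camera("wrist"); save(im,"w2.png"); np.savez('w2.npz',im=im,d=d,**optics.calibration('wrist'))
E
```

```text
clock: 2.15
eef_pos: [433.2, 148.4, 11.0]
eef_rot: [3.141, -0.0, 1.38]
wrist_force: [-0.7, 0.4, 1.4]
finger_gap: 65.3
finger_force: 0.0
clock: 3.05
eef_pos: [432.9, 148.4, 10.4]
eef_rot: [-3.142, -0.0, 1.38]
wrist_force: [1.4, -0.5, -1.2]
finger_gap: 19.7
finger_force: 59.8
{'clock': 3.05, 'joints': array([2.50119860e-01, 3.76936012e-01, 1.94249809e+00, 3.72583600e-05,
       8.22155623e-01, 4.41165437e-01]), 'qd': array([-1.23569013e-03,  5.21918037e-05, -1.49648580e-03, -1.22052165e-03,
        1.51547104e-03,  1.40928873e-04]), 'effort': array([ 8.34997231e-02, -4.73787761e+01, -2.48004949e+01,  1.31831664e-02,
        1.33533636e-01, -6.21999172e-02]), 'eef_pos': array([432.89020167, 148.37337942,  10.43373652]), 'eef_rot': array([-3.14158364e+00, -2.59310986e-05,  1.37972539e+00]), 'wrist_force': array([ 1.40274245, -0.4548785 , -1.17628998]), 'moment': array([-0.04470766, -0.03253267, -0.01131649]), 'finger_force': 59.84414577484131, 'finger_gap': 19.657596349492643}
```

View pics/w2.png

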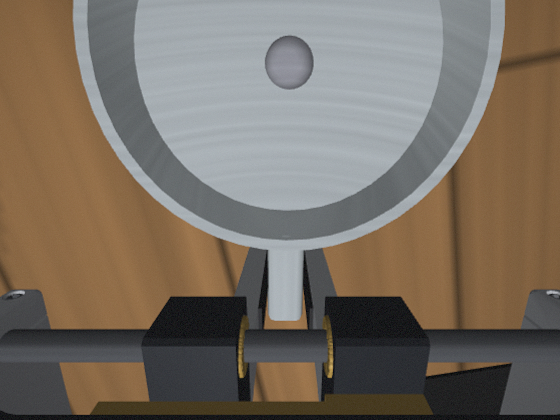

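```bash
cat >> h.py <<'E'
def tilt(f=None):
    s=manip.read_state(); cal=optics.calibration('wrist'); im,d=optics.camera('wrist')
    if f: save(im,f)
    return tilt_(im,d,cal,s)
def tilt_(im,d,cal,s):
    W=world('wrist',d,cal); hsv=cv2.cvtColor(im,cv2.COLOR_RGB2HSV)
    g=((hsv[...,1]<60)&(hsv[...,2]>100)).astype(np.uint8); g[240:]=0
    g=cv2.morphologyEx(g,cv2.MORPH_CLOSE,np.ones((5,5)))
    c=max(cv2.findContours(g,0,1)[0],key=cv2.contourArea); full=np.zeros_like(g); cv2.drawContours(full,[c],-1,1,-1)
    full[:1]=1
    big=cv2.copyMakeBorder(full,20,0,0,0,cv2.BORDER_REPLICATE)
    band=(cv2.erode(big,np.ones((5,5)))-cv2.erode(big,np.ones((13,13))))[20:]; band[:4]=0; band[228:]=0
    P=W[(band>0)&(d>0)]; yaw=s['eef_rot'][2]; X=np.array([np.cos(yaw),np.sin(yaw)]); Y=np.array([-X[1],X[0]])
    Q=np.c_[(P[:,:2]-s['eef_pos'][:2])@X,(P[:,:2]-s['eef_pos'][:2])@Y,P[:,2]]
    k=np.ones(len(Q),bool)
    for _ in range(8):
        a=np.linalg.lstsq(np.c_[Q[k,:2],np.ones(k.sum())],Q[k,2],rcond=None)[0]; r=Q[:,2]-np.c_[Q[:,:2],np.ones(len(Q))]@a; k=abs(r)<2.5
    # ball: dark grey blob in pan
    b=((hsv[...,2]<175)&(full>0)).astype(np.uint8); n,l,st,ce=cv2.connectedComponentsWithStats(cv2.morphologyEx(b,2,np.ones((9,9))))
    zr=a@[112,0,1]
    for i in range(1,n):
        if 500<st[i,4]<4500 and st[i,2]<90 and st[i,3]<90:
            w=ray('wrist',ce[i],zr-39+17.5,cal); e=w[:2]-s['eef_pos'][:2]; print('ball px',ce[i].round(1),'tool-fwd,left',(e@X).round(1),(e@Y).round(1))
    print('clock',round(s['clock'],2),'eef',s['eef_pos'].round(1),s['eef_rot'].round(3),'slope fwd,left deg',np.degrees(np.arctan(a[:2])).round(2),'rim z',zr.round(1),'n',k.sum(),'gap',round(s['finger_gap'],2),'F',round(s['finger_force'],1),'wf',s['wrist_force'].round(1),'m',s['moment'].round(2))
E
python3 - <<'E'
from h import *
z=np.load('w2.npz'); tilt_(z['im'],z['d'],{k:z[k] for k in('camera_matrix','R','t')},manip.read_state())
E
python3 -m crank '[[0,0,0,-0.5,0,0,0],[0,0,0,-1.5,0,0,0],[0,0,0,-3,0,0,0],[0,0,0,-5,0,0,0],[0,0,0,-7.5,0,0,0],[0,0,0,-10,0,0,0],[0,0,0,-12,0,0,0],[0,0,0,-13.5,0,0,0],[0,0,0,-14.5,0,0,0],[0,0,0,-15,0,0,0]]' 60
python3 -c "
from h import *
tilt('w3.png')"
```

```text
ball px [288.7  61.9] tool-fwd,left 110.2 -0.8
clock 3.1 eef [432.9 148.4  10.4] [ 3.142 -0.     1.38 ] slope fwd,left deg [ 0.05 -0.02] rim z 39.9 n 2841 gap 19.41 F 59.8 wf [ 0.  -0.2 -0.5] m [-0.08 -0.02 -0.03]
clock: 4.1
eef_pos: [432.9, 148.4, 25.5]
eef_rot: [3.141, -0.0, 1.38]
wrist_force: [-0.0, 0.8, -2.5]
finger_gap: 19.9
finger_force: 59.8
ball px [288.2  62.2] tool-fwd,left 110.3 -0.5
clock 4.1 eef [432.9 148.4  25.5] [ 3.141 -0.     1.38 ] slope fwd,left deg [-0.46 -0.04] rim z 54.0 n 2841 gap 19.91 F 59.8 wf [-0.   0.8 -2.5] m [-0.43  0.12  0.  ]
```

View pics/w3.png

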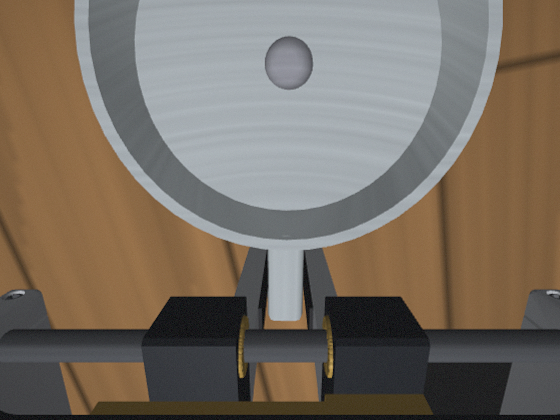

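```bash
python3 -m crank '[[0,0,0,-0.2,0,0.001,0],[0,0,0,-1.3,0,0.002,0],[0,0,0,-4,0,0.004,0],[0,0,0,-8.7,0,0.006,0],[0,0,0,-15.5,0,0.008,0],[0,0,0,-24.5,0,0.009,0],[0,0,0,-35.3,0,0.009,0],[0,0,0,-47.6,0,0.009,0],[0,0,0,-61,0,0.009,0],[0,0,0,-75,0,0.009,0]]' 60
python3 -m crank '[[0,0.1,0,-14,0,0,0],[0,0.2,0,-27.4,0,0,0],[0,0.4,0,-39.7,0,0,0],[0,0.5,0,-50.5,0,0,0],[0,0.6,0,-59.5,0,0,0],[0,0.7,0,-66.3,0,0,0],[0,0.7,0,-71,0,0,0],[0,0.7,0,-73.7,0,0,0],[0,0.7,0,-74.8,0,0,0],[0,0.7,0,-75,0,0,0]]' 60
python3 -c "
from h import *
tilt('w4.png')
s=manip.read_state();y=s['eef_rot'][2]
D=np.array([616.2-455,-124.2-257]);print('carry tool dx dy',D@[np.cos(y),np.sin(y)],D@[np.sin(y),-np.cos(y)])"
```

```text
clock: 5.15
eef_pos: [432.9, 148.4, 101.8]
eef_rot: [3.141, -0.009, 1.38]
wrist_force: [-0.6, 0.3, -2.9]
finger_gap: 19.6
finger_force: 59.8
clock: 6.15
eef_pos: [432.8, 148.4, 175.3]
eef_rot: [-3.141, -0.009, 1.38]
wrist_force: [-0.0, -0.2, -3.6]
finger_gap: 19.8
finger_force: 59.8
ball px [288.5  62.5] tool-fwd,left 110.1 -0.6
clock 6.15 eef [432.8 148.4 175.3] [-3.141 -0.009  1.38 ] slope fwd,left deg [ 0.01 -0.  ] rim z 204.6 n 2832 gap 19.75 F 59.8 wf [-0.  -0.2 -3.6] m [-0.38  0.13  0.04]
carry tool dx dy -343.66816266586795 230.6319014574231
```

```bash
python3 - <<'E'
from h import *
z=np.load('top0.npz'); W=world('top',z['d']).reshape(-1,3); 
for y0 in range(-420,-200,20):
    k=(W[:,1]>y0)&(W[:,1]<y0+20)&(W[:,0]>480)&(W[:,0]<760); print(y0,W[k,2].max().round(),end='; ')
print()
f=lambda t:10*t**3-15*t**4+6*t**5
for c in range(4):
    print([[round(float(v*(f((10*c+i)/40)-f(c/4))),1) for v in(-343.7,230.6)] for i in range(1,11)])
# turn of psi about the pan centre, 30 rows
y=manip.read_state()['eef_rot'][2]; T=y-0.0; T=1.377; L=111
for c in range(3):
    th0=T*f(c/3); print([[round(float(x),3) for x in (L*(1-np.cos(th-th0)),-L*np.sin(th-th0),th-th0)] for th in [T*f((10*c+i)/30) for i in range(1,11)]])
E
```

```text
-420 251.0; -400 249.0; -380 248.0; -360 217.0; -340 83.0; -320 8.0; -300 10.0; -280 12.0; -260 12.0; -240 14.0; -220 14.0; 
[[-0.1, 0.0], [-0.4, 0.3], [-1.3, 0.9], [-2.9, 2.0], [-5.5, 3.7], [-9.1, 6.1], [-13.9, 9.3], [-19.9, 13.4], [-27.1, 18.2], [-35.6, 23.9]]
[[-9.7, 6.5], [-20.5, 13.7], [-32.4, 21.7], [-45.2, 30.4], [-59.0, 39.6], [-73.5, 49.3], [-88.7, 59.5], [-104.3, 70.0], [-120.2, 80.6], [-136.3, 91.4]]
[[-16.1, 10.8], [-32.0, 21.5], [-47.6, 31.9], [-62.7, 42.1], [-77.3, 51.8], [-91.0, 61.1], [-103.9, 69.7], [-115.8, 77.7], [-126.6, 84.9], [-136.3, 91.4]]
[[-8.5, 5.7], [-15.7, 10.5], [-21.7, 14.5], [-26.4, 17.7], [-30.1, 20.2], [-32.6, 21.9], [-34.3, 23.0], [-35.2, 23.6], [-35.5, 23.8], [-35.6, 23.9]]
[[0.0, -0.054, 0.0], [0.001, -0.409, 0.004], [0.008, -1.308, 0.012], [0.039, -2.937, 0.026], [0.133, -5.423, 0.049], [0.353, -8.844, 0.08], [0.791, -13.224, 0.119], [1.559, -18.54, 0.168], [2.787, -24.717, 0.225], [4.603, -31.634, 0.289]]
[[0.281, -7.899, 0.071], [1.215, -16.381, 0.148], [2.908, -25.241, 0.229], [5.417, -34.252, 0.314], [8.741, -43.174, 0.4], [12.817, -51.779, 0.485], [17.525, -59.861, 0.57], [22.694, -67.254, 0.651], [28.121, -73.839, 0.728], [33.586, -79.549, 0.799]]
[[0.23, -7.148, 0.064], [0.814, -13.419, 0.121], [1.592, -18.733, 0.17], [2.421, -23.057, 0.209], [3.185, -26.398, 0.24], [3.804, -28.808, 0.263], [4.238, -30.378, 0.277], [4.487, -31.242, 0.285], [4.588, -31.583, 0.289], [4.603, -31.634, 0.289]]
```

```bash
python3 -m crank '[[0,-0.1,0,0,0,0,0],[0,-0.4,0.3,0,0,0,0],[0,-1.3,0.9,0,0,0,0],[0,-2.9,2,0,0,0,0],[0,-5.5,3.7,0,0,0,0],[0,-9.1,6.1,0,0,0,0],[0,-13.9,9.3,0,0,0,0],[0,-19.9,13.4,0,0,0,0],[0,-27.1,18.2,0,0,0,0],[0,-35.6,23.9,0,0,0,0]]' 60
python3 -m crank '[[0,-9.7,6.5,0,0,0,0],[0,-20.5,13.7,0,0,0,0],[0,-32.4,21.7,0,0,0,0],[0,-45.2,30.4,0,0,0,0],[0,-59,39.6,0,0,0,0],[0,-73.5,49.3,0,0,0,0],[0,-88.7,59.5,0,0,0,0],[0,-104.3,70,0,0,0,0],[0,-120.2,80.6,0,0,0,0],[0,-136.3,91.4,0,0,0,0]]' 60
python3 -m crank '[[0,-16.1,10.8,0,0,0,0],[0,-32,21.5,0,0,0,0],[0,-47.6,31.9,0,0,0,0],[0,-62.7,42.1,0,0,0,0],[0,-77.3,51.8,0,0,0,0],[0,-91,61.1,0,0,0,0],[0,-103.9,69.7,0,0,0,0],[0,-115.8,77.7,0,0,0,0],[0,-126.6,84.9,0,0,0,0],[0,-136.3,91.4,0,0,0,0]]' 60
python3 -m crank '[[0,-8.5,5.7,0,0,0,0],[0,-15.7,10.5,0,0,0,0],[0,-21.7,14.5,0,0,0,0],[0,-26.4,17.7,0,0,0,0],[0,-30.1,20.2,0,0,0,0],[0,-32.6,21.9,0,0,0,0],[0,-34.3,23,0,0,0,0],[0,-35.2,23.6,0,0,0,0],[0,-35.5,23.8,0,0,0,0],[0,-35.6,23.9,0,0,0,0]]' 60
python3 -c "
from h import *
tilt('w5.png')
im,d=optics.camera('top');save(im,'top5.png')"
```

```text
clock: 7.2
eef_pos: [449.9, 108.1, 175.1]
eef_rot: [3.142, -0.009, 1.38]
wrist_force: [-0.5, -0.1, -2.8]
finger_gap: 19.6
finger_force: 59.8
clock: 8.2
eef_pos: [513.9, -43.9, 173.8]
eef_rot: [3.141, -0.009, 1.38]
wrist_force: [0.4, -0.5, -3.0]
finger_gap: 19.6
finger_force: 59.8
clock: 9.2
eef_pos: [577.7, -194.3, 172.6]
eef_rot: [-3.142, -0.009, 1.38]
wrist_force: [0.8, 0.3, -3.4]
finger_gap: 19.5
finger_force: 59.8
clock: 10.2
eef_pos: [594.0, -232.8, 172.4]
eef_rot: [-3.142, -0.009, 1.38]
wrist_force: [0.6, -0.6, -2.7]
finger_gap: 19.5
finger_force: 59.8
ball px [287.2  63. ] tool-fwd,left 109.9 -0.0
clock 10.2 eef [ 594.  -232.8  172.4] [-3.142 -0.009  1.38 ] slope fwd,left deg [ 0.04 -0.02] rim z 201.8 n 2835 gap 19.54 F 59.8 wf [ 0.6 -0.6 -2.7] m [-0.45  0.15  0.04]
```

View pics/top5.png

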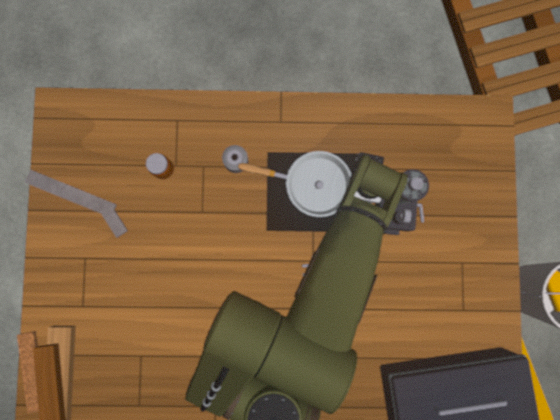

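The pan is now over the mat at (319,184) with the ball centred, and the roller and jar haven't moved. Next is the quarter turn about the pan's centre, around the true vertical.

```bash
python3 -m crank '[[0,0,-0.1,0,0,0,0],[0,0,-0.4,0,0,0,0.004],[0,0,-1.3,0,0,0,0.012],[0,0,-2.9,0,0,0,0.026],[0,0.1,-5.4,0,0,0,0.049],[0,0.4,-8.8,0,-0.001,0,0.08],[0,0.8,-13.2,0,-0.001,0,0.119],[0,1.6,-18.5,0,-0.0015,0,0.168],[0,2.8,-24.7,0,-0.002,0,0.225],[0,4.6,-31.6,0,-0.0026,0,0.289]]' 60
python3 -m crank '[[0,0.3,-7.9,0,-0.0006,0,0.071],[0,1.2,-16.4,0,-0.0013,0,0.148],[0,2.9,-25.2,0,-0.002,0,0.229],[0,5.4,-34.3,0,-0.0028,0,0.314],[0,8.7,-43.2,0,-0.0036,0,0.4],[0,12.8,-51.8,0,-0.0044,0,0.485],[0,17.5,-59.9,0,-0.0051,0,0.57],[0,22.7,-67.3,0,-0.0059,0,0.651],[0,28.1,-73.8,0,-0.0066,0,0.728],[0,33.6,-79.5,0,-0.0072,0,0.799]]' 60
python3 -m crank '[[0,0.2,-7.1,0,-0.0006,0,0.064],[0,0.8,-13.4,0,-0.0011,0,0.121],[0,1.6,-18.7,0,-0.0015,0,0.17],[0,2.4,-23.1,0,-0.0019,0,0.209],[0,3.2,-26.4,0,-0.0022,0,0.24],[0,3.8,-28.8,0,-0.0024,0,0.263],[0,4.2,-30.4,0,-0.0025,0,0.277],[0,4.5,-31.2,0,-0.0026,0,0.285],[0,4.6,-31.6,0,-0.0026,0,0.289],[0,4.6,-31.6,0,-0.0026,0,0.289]]' 60
python3 -c "
from h import *
tilt('w6.png')
im,d=optics.camera('top');save(im,'top6.png')"
```

```text
clock: 11.3
eef_pos: [563.4, -222.3, 172.4]
eef_rot: [-3.141, -0.009, 1.087]
wrist_force: [0.1, 0.4, -3.1]
finger_gap: 19.7
finger_force: 59.8
clock: 12.3
eef_pos: [508.3, -155.4, 172.8]
eef_rot: [-3.141, -0.009, 0.287]
wrist_force: [0.0, 0.1, -2.9]
finger_gap: 19.5
finger_force: 59.8
clock: 13.3
eef_pos: [504.2, -124.3, 172.7]
eef_rot: [-3.142, -0.009, 0.003]
wrist_force: [-0.4, -0.4, -3.0]
finger_gap: 19.6
finger_force: 59.8
ball px [493.1  36.6] tool-fwd,left 121.2 -104.9
clock 13.3 eef [ 504.2 -124.3  172.7] [-3.142e+00 -9.000e-03  3.000e-03] slope fwd,left deg [-0.03 -0.  ] rim z 202.1 n 3164 gap 19.57 F 59.8 wf [-0.4 -0.4 -3. ] m [ 0.02  0.5  -0.02]
```

View pics/top6.png

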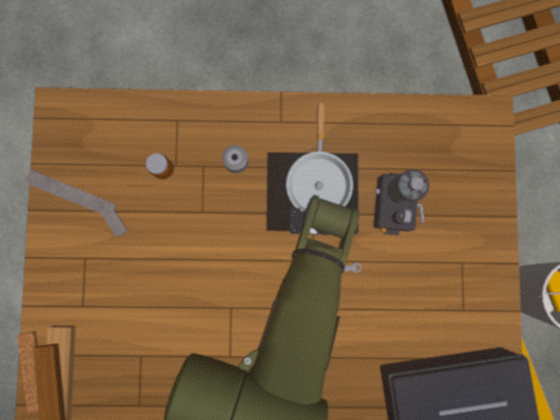

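```bash
python3 -m crank '[[0,0,0,0.1,0,0,0],[0,0,0,0.6,0,0,0],[0,0,0,1.9,0,0,0],[0,0,0,4.1,0,0,0],[0,0,0,7.2,0,0,0],[0,0,0,11.4,0,0,0],[0,0,0,16.5,0,0,0],[0,0,0,22.2,0,0,0],[0,0,0,28.5,0,0,0],[0,0,0,35,0,0,0]]' 60
python3 -m crank '[[0,0,0,6.5,0,0,0],[0,0,0,12.8,0,0,0],[0,0,0,18.5,0,0,0],[0,0,0,23.6,0,0,0],[0,0,0,27.8,0,0,0],[0,0,0,30.9,0,0,0],[0,0,0,33.1,0,0,0],[0,0,0,34.4,0,0,0],[0,0,0,34.9,0,0,0],[0,0,0,35,0,0,0]]' 60
python3 -m crank '[[0,0,0,0,0,0,0],[0,0,0,0,0,0,0],[0,0,0,0,0,0,0],[0,0,0,0,0,0,0],[0,0,0,0,0,0,0],[0,0,0,0,0,0,0],[0,0,0,0,0,0,0],[0,0,0,0,0,0,0],[0,0,0,0,0,0,0],[0,0,0,0,0,0,0]]' 60
python3 -c "
from h import *
tilt('w7.png')
im,d=optics.camera('top')
hsv=cv2.cvtColor(im,cv2.COLOR_RGB2HSV)
g=((hsv[...,1]<60)&(hsv[...,2]>130)).astype(np.uint8);g[:140]=0;g[240:]=0;g[:,280:]=g[:,280:];g[:,:275]=0;g[:,362:]=0
c=max(cv2.findContours(g,0,1)[0],key=cv2.contourArea)[:,0];c=c[c[:,1]<195]
w=np.array([ray('top',p,132) for p in c])[:,:2]
print(w.shape); s=np.linalg.lstsq(np.c_[2*w,np.ones(len(w))],(w**2).sum(1),rcond=None)[0]; print('pan c top',s[:2].round(1),np.sqrt(s[2]+s[:2]@s[:2]).round(1))
im,d=optics.camera('scene');save(im,'scene7.png')"
```

```text
clock: 14.4
eef_pos: [504.5, -124.3, 137.1]
eef_rot: [-3.142, -0.009, 0.003]
wrist_force: [-0.2, -0.5, -3.6]
finger_gap: 19.6
finger_force: 59.8
clock: 15.4
eef_pos: [504.9, -124.3, 102.8]
eef_rot: [3.142, -0.009, 0.003]
wrist_force: [1.2, 0.8, -2.1]
finger_gap: 19.8
finger_force: 59.8
clock: 16.4
eef_pos: [504.8, -124.3, 102.7]
eef_rot: [-3.142, -0.009, 0.003]
wrist_force: [0.5, 0.2, -3.3]
finger_gap: 19.5
finger_force: 59.8
ball px [411.9   5.4] tool-fwd,left 135.0 -62.4
ball px [287.2  63.4] tool-fwd,left 108.8 -1.0
clock 16.4 eef [ 504.8 -124.3  102.7] [-3.142e+00 -9.000e-03  3.000e-03] slope fwd,left deg [-0.01 -0.  ] rim z 132.1 n 3009 gap 19.49 F 59.8 wf [ 0.5  0.2 -3.3] m [-0.01  0.56  0.05]
(189, 2)
pan c top [ 629.9 -122.6] 86.5
```

View pics/w7.png

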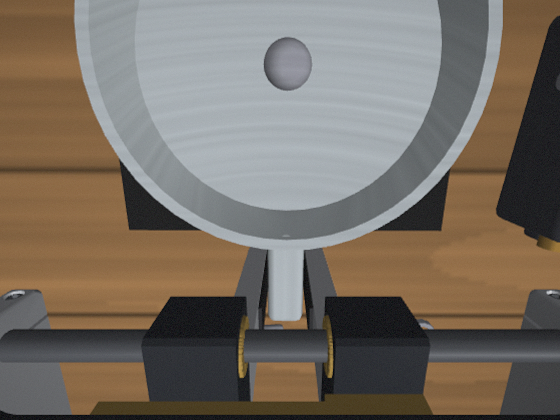

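View pics/scene7.png

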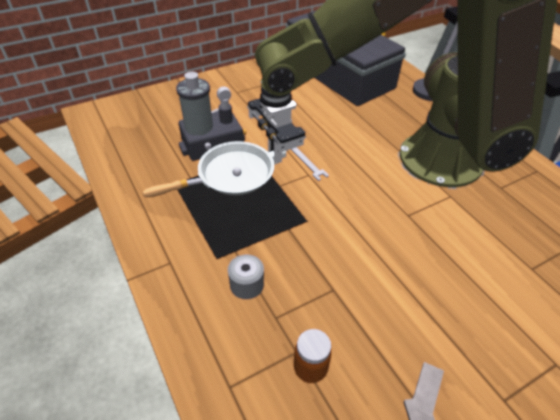

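The wrist view shows the ball near (287,63) in the middle of the pan, and the mat's near corners at (128,230) and (442,230). The scene view shows the handle pointing to the far side, with the roller, wrench and jar undisturbed. I'll check the pan's centring over the mat from those corners.

```bash
python3 -c "
from h import *
print(ray('wrist',(128,230),3).round(1),ray('wrist',(442.5,230),3).round(1),'pan',manip.read_state()['eef_pos'][:2]+[110,-.5])"
```

```text
[485.6  27.1   3. ] [ 486.5 -275.9    3. ] pan [ 614.86553907 -124.80318364]
```

Mat centre is about (616,-124) and the pan is at (615,-125). It's level, still and about 90 mm above the mat, so I'm handing it in.

```bash
python3 -c "
from h import *
print(manip.sign_off())"
```

```text
the job is handed in; nothing more can be done
None
```

The pan is held by its lug about 90 mm above the middle of the mat, level and still, with the ball in the middle and the long handle pointing to the far side, free for you to take; the roller, wrench and jar were not touched, and the job was handed in after about 16.5 s.

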